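# Sort the parts salvaged from an amplifier

## Task

Sort the five parts salvaged from the amplifier into the trays: both capacitors into the red tray, both heat sinks into the white tray and the transformer into the green tray. Each must stand upright on its tray's floor. Leave the solder reel and the little circuit board where they lie.

Things in the scene. Friction and masses are not known exactly. Their poses are not given: they have to be found in the camera images.
- tray_red: Red tray, open on top, fixed to the bench: outside 128 (x) by 160 (y) by 20 high, walls and floor 4 thick. Origin: centre of the underside; x across the short side, y along the long side, z up. It lies roughly with its long side across in front of the robot. For the capacitors. Sizes in mm.
- tray_white: White tray, open on top, fixed to the bench: outside 128 (x) by 160 (y) by 20 high, walls and floor 4 thick. Origin: centre of the underside; x across the short side, y along the long side, z up. It lies roughly with its long side across in front of the robot. For the heat sinks. Sizes in mm.
- tray_green: Green tray, open on top, fixed to the bench: outside 128 (x) by 160 (y) by 20 high, walls and floor 4 thick. Origin: centre of the underside; x across the short side, y along the long side, z up. It lies roughly with its long side across in front of the robot. For the transformer. Sizes in mm.
- cap_blue_center (a point): Blue-sleeved electrolytic capacitor, a loose can 35 in diameter and 45 tall with a silver disc in its top, standing upright on the bench. The point is its centre, 22.5 above its underside; z is the can's axis. About 45 g. Belongs in the red tray. Sizes in mm.
- cap_brown_center (a point): Brown-sleeved electrolytic capacitor, a loose can 35 in diameter and 45 tall with a silver disc in its top, standing upright on the bench. The point is its centre, 22.5 above its underside; z is the can's axis. About 45 g. Belongs in the red tray. Sizes in mm.
- sink_silver_center (a point): Silver finned heat sink, a loose block 46 (x) by 34 (y) by 42 high (z) with upright fins, standing on the bench; hold it across the fin edges, 34 apart along y. The point is its centre, 21 above its underside. About 60 g. Belongs in the white tray. Sizes in mm.
- sink_black_center (a point): Black finned heat sink, a loose block 46 (x) by 34 (y) by 42 high (z) with upright fins, standing on the bench; hold it across the fin edges, 34 apart along y. The point is its centre, 21 above its underside. About 60 g. Belongs in the white tray. Sizes in mm.
- transformer_center (a point): Small loose transformer, a yellow-taped winding 30 (x) by 36 (y) on a dark core and base, 44 (x) by 36 (y) by 36 high (z) overall; hold it by the yellow winding, 36 apart along y. The point is its centre, 18 above its underside. About 85 g. Belongs in the green tray. Sizes in mm.
- reel_center (a point): Loose white solder reel with a black hole in its middle and grey metal winding, 48 in diameter, 28 high, lying flat among the parts; not to be disturbed. The point is its centre, 14 above the bench. Sizes in mm.
- board_center (a point): Loose little green circuit board, 40 (x) by 50 (y), 9 high with its chips, lying among the parts; not to be disturbed. The point is the centre of its 4-thick plate. Sizes in mm.
There are look-alikes about, which are no part of the job. Of the things like the part that bears cap_brown_center, leave any that is pink or turquoise; of the rest the larger one is meant.

How it is judged:
By the outcome, as a careful person would: the job done as asked, in the order asked, and still so for the second after the job is handed in, with the robot touching nothing.
It also fails if it takes over 112 s, if anything falls off the work surface, if the arm or the gripper's body presses on something with over 40 N, if the wrist force passes 120 N, or if a joint passes its speed limit or range.

## Robot

A 6-joint arm with a two-finger parallel gripper is mounted at the origin on the work surface. World frame = base frame: x ahead of the robot, y to its left, z up, the work surface at z = 0. Lengths are in m, angles in rad, forces in N, time in s.
With the tool pointing down it reaches from about 0.375 to 0.975 m from the base axis. Payload 3.8 kg.
Tool frame: the origin (TCP) lies on the centre line of the jaws, within the pads' length; the fingertips stand 22 mm ahead of it and the grasp point (between the pads) lies 3 mm ahead of it; z points along the fingers, x is the direction in which the jaws open and shut, and the axes are right-handed (so a half turn about z gives the same grasp; the last joint's range is limited). The gripper opens to 85 mm and grips with 20 to 120 N. Pads are 22 mm wide; open, the fingers measure 114 mm over their backs; the gripper's body (76 mm by 85 mm) begins 54 mm behind the grasp point. The pads swing forward as they close: fully open they stand 13 mm farther back than shut.
Start: joints at [1.234, 0.264, 1.604, -0, 1.274, -0.037], TCP at [0.199, 0.645, 0.253] pointing down, gripper open.
Joint ranges: [-2.63, 2.63], [-0.94, 2.18], [0.31, 2.57], [-1.31, 4.45], [0, 2.66], [-2.55, 2.55]. Speed limits (rad/s): [2.57, 2.57, 3.14, 3.14, 3.14, 3.14].

## Interface

Orientations are given as a rotation vector (axis times angle).
In Python, from workcell import bot, viewer gives the robot as it stands.
- The arm moves only by the tool move_arm, never from a script. Its argument "series" is text: rows parted by semicolons, each of 7 numbers parted by spaces: the turn, a rotation vector about the tool's x, y, z scaled (see below), then the shift along the tool's x, y, z scaled (see below), then the opening, from -1 (shut) to 1 (fully open). A call has exactly 8 rows; each row is the pose to reach, as a shift and turn from the pose commanded when the call began, along the tool's axes at that moment; what a row does not reach only later rows make up. The controller multiplies each number of a shift by 100 mm and each number of a turn by 120 degrees. A row lasts 1/10 s, in which the tool goes at most 50 mm and 8.59 degrees, less where a joint would pass 70% of its speed; a pose out of reach is approached as far as the arm can. A call with a number of a shift or a turn outside -1 to 1 is refused whole. A call with a gripper value outside its range is refused whole. The fingers move at their own pace and stop on an object; "squeeze" is the grip in N (left out, the last holds). Time passes only in rows, so rows that repeat a pose let the fingers close, or fill a call up. It gives the time, the measured TCP pose, the force and the opening at its end, in the units of the state.
- bot.read_state(): the state, without advancing time (a new reading comes with each control period).
- viewer.read_camera(name): name is "scene" or "top" or "wrist"; returns a dict with "pixels" (420x560x3 uint8, red, green, blue), "K" (3x3 intrinsics, pixels), "world_to_cam" (4x4, takes a point from world to camera coordinates); the wrist camera has in their place "mount" (4x4, takes a point from camera to tool coordinates, whose origin is the TCP and whose axes are the tool frame's). Camera axes: x right, y up, looking along -z (the intrinsics and any distortion apply to the point x, -y, -z); pixel columns grow to the right and rows downward; lengths in m; the calibration is good to about 2 mm. A picture is of the moment at which its call begins: read the wrist's pose just before it. There is no depth.
- bot.finish_job(): hands the job in, once; it reports no verdict.
The state is a dict: "time": time; "q": joint angles; "joint_vel": joint speeds; "joint_torque": joint torques, N m; "tool_pos": TCP position; "tcp_rot": TCP orientation; "wrist_force": force on the tool from outside, world axes, zero at the start; "torque": the same for the moment, N m; "width": opening from 0.0 (shut) to 1.0 (fully open).
Only numpy, scipy, OpenCV 4.12 (cv2) and the standard library are available. Lean on these libraries where they do the work, as an engineer would, in place of code of your own. Each camera call takes 0.05 s, during which the arm holds its last target.

## Working session

There is one attempt and no reset: what is moved stays moved. The work goes in short steps, Python scripts to look and compute and a tool call to move; the robot and the scene stay as the last step left them, time stands still between calls to the robot, and variables do not carry over. Pictures are saved under pics/ and viewed, and the job is handed in when it is done.

Besides the shell and the picture viewer there is one more tool, called after ">>>" in YAML: its name, and indented under it one key for each argument. move_arm: Moves the arm, as the interface text tells. Its arguments: {"type":"object","properties":{"series":{"type":"string"},"squeeze":{"type":"number"}},"required":["series"]}

```bash
mkdir -p pics; ls; python3 - <<'E'
from workcell import bot, viewer
import cv2, numpy as np
print(bot.read_state())
for n in ["scene","top"]:
    c=viewer.read_camera(n); cv2.imwrite(f"pics/{n}0.png",c["pixels"][:,:,::-1]); print(n,c["K"],c["world_to_cam"],[k for k in c])
    np.savez(f"{n}0.npz",**{k:c[k] for k in("pixels","K","world_to_cam")})
E
```

```text
pics
{'time': 0.0, 'q': array([ 1.23410235e+00,  2.64722087e-01,  1.60538857e+00,  4.33550871e-06,
        1.27369242e+00, -3.69018964e-02]), 'joint_vel': array([-0.00029535, -0.00117217, -0.00024494, -0.00015504,  0.00075113,
        0.00018706]), 'joint_torque': array([-1.28837371e-03, -5.15119600e+01, -3.67314398e+01, -4.69263796e-04,
        1.31767098e-02, -3.57727254e-05]), 'tool_pos': array([0.19911682, 0.6442447 , 0.25197503]), 'tcp_rot': array([ 2.5272718 ,  1.86405216, -0.00287095]), 'wrist_force': array([ 0.76854554,  0.28045324, -0.76148021]), 'torque': array([-0.01679408, -0.04557439, -0.08925635]), 'width': 0.9993662669299352}
scene [[417.06366498   0.         276.03319698]
 [  0.         417.06366498 206.59126975]
 [  0.           0.           1.        ]] [[ 0.78064301  0.62488119  0.01095401 -0.40268061]
 [-0.51269061  0.63026691  0.5830197   0.24699819]
 [ 0.35741409 -0.46074627  0.81238417 -1.16265632]
 [ 0.          0.          0.          1.        ]] ['pixels', 'K', 'world_to_cam']
top [[446.98983655   0.         277.02106003]
 [  0.         446.98983655 208.41464973]
 [  0.           0.           1.        ]] [[ 0.00793615 -0.99984343  0.01581583 -0.037696  ]
 [ 0.9858209   0.010474    0.16747373 -0.49965953]
 [-0.16761317  0.01426248  0.98574967 -1.20046153]
 [ 0.          0.          0.          1.        ]] ['pixels', 'K', 'world_to_cam']
```

View pics/scene0.png

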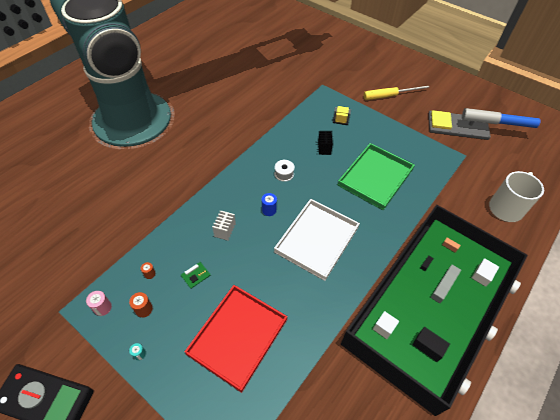

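View pics/top0.png

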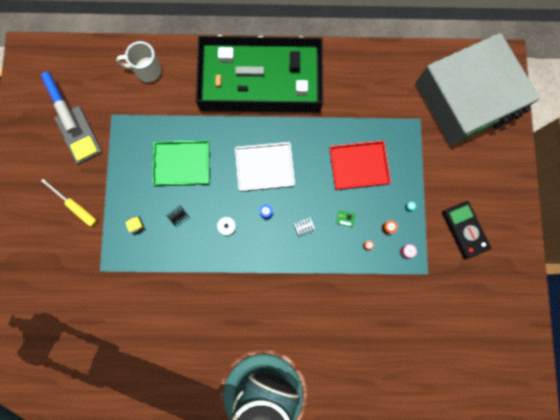

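```bash
cat > h.py <<'E'
import numpy as np, cv2
def load(n): return dict(np.load(n+".npz"))
def ray(c,u,v):
    K=c["K"];W=c["world_to_cam"];R=W[:3,:3];t=W[:3,3]
    d=np.array([(u-K[0,2])/K[0,0],-(v-K[1,2])/K[1,1],-1.]);return -R.T@t,R.T@d
def onz(c,u,v,z):
    o,d=ray(c,u,v);return o+d*(z-o[2])/d[2]
def proj(c,p):
    q=c["world_to_cam"]@np.append(p,1);K=c["K"];return K[0,0]*q[0]/-q[2]+K[0,2],K[1,1]*-q[1]/-q[2]+K[1,2]
E
python3 - <<'E'
from h import *
t=cv2.imread("pics/top0.png");s=cv2.imread("pics/scene0.png")
a=cv2.resize(t[185:275,100:440],None,fx=2.3,fy=2.3,interpolation=cv2.INTER_CUBIC)
b=cv2.resize(s[240:370,60:320],None,fx=3,fy=3,interpolation=cv2.INTER_CUBIC)
cv2.imwrite("pics/a.png",a);cv2.imwrite("pics/b.png",b)
E
```

```text
(no output)
```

View pics/a.png

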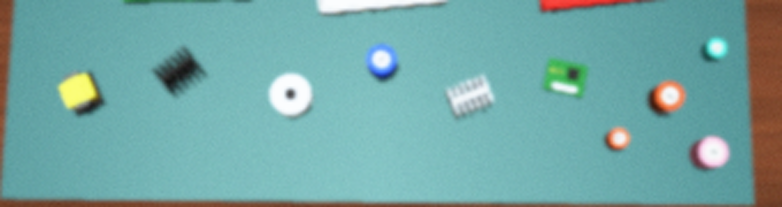

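View pics/b.png

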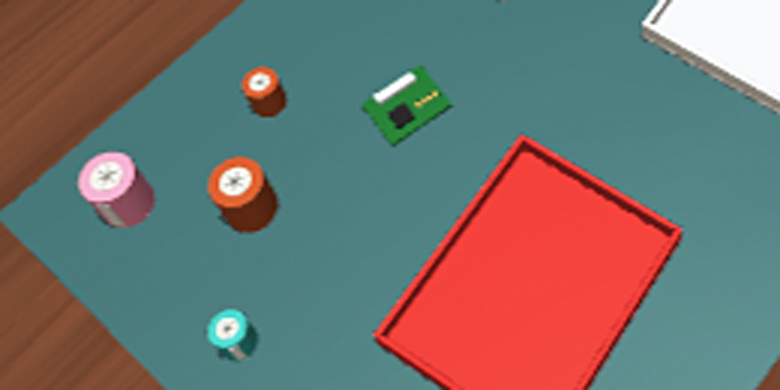

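The candidates for the brown capacitor in the scene view are pink (97,299), turquoise (137,350), small orange-brown (148,269) and large orange-brown (140,302). Leaving out pink and turquoise, the large orange-brown one is the larger of the other two. The enlarged crop confirms this, so it is the one meant. It is at (390,227) in the top view. Next I'll measure everything.

```bash
cat > meas.py <<'E'
from h import *
T=load("top0");S=load("scene0")
def comp(c,mask,near,mina=10):
    n,l,st,ce=cv2.connectedComponentsWithStats(mask.astype(np.uint8))
    i=min([k for k in range(1,n) if st[k,4]>=mina],key=lambda k:np.hypot(*(ce[k]-near)))
    return (l==i),ce[i],st[i]
def hsv(c): return cv2.cvtColor(c["pixels"],cv2.COLOR_RGB2HSV).astype(int)
def tri(u1,u2):
    o1,d1=ray(T,*u1);o2,d2=ray(S,*u2)
    A=np.stack([d1,-d2],1);x=np.linalg.lstsq(A,o2-o1,rcond=None)[0]
    p,q=o1+x[0]*d1,o2+x[1]*d2;return (p+q)/2,np.linalg.norm(p-q)
for nm,c,pts in (("T",T,dict(blue=(266,211),brown=(391,226),small=(369,245),pink=(410,251))),("S",S,dict(blue=(269,200),brown=(139,299),small=(147,267),pink=(95,297)))):
    h=hsv(c)
    for k,p in pts.items():
        disc,ce,st=comp(c,(h[...,1]<70)&(h[...,2]>150),p,4)
        print(nm,k,ce.round(1),st[4],onz(c,*ce,0.045 if k!="small" else .03).round(4))
# trays: minAreaRect of colour mask outlines, corners on z=.02
def tray(c,lo,hi,smin,vmin,p,white=False):
    h=hsv(c)
    m=(h[...,1]<40)&(h[...,2]>150) if white else ((h[...,0]>=lo)&(h[...,0]<=hi)|((lo==0)&(h[...,0]>172)))&(h[...,1]>smin)&(h[...,2]>vmin)
    m,ce,st=comp(c,m,p,500)
    cn=cv2.findContours(m.astype(np.uint8),cv2.RETR_EXTERNAL,cv2.CHAIN_APPROX_NONE)[0][0][:,0]
    w=np.array([onz(c,*q,0.02)[:2] for q in cn],np.float32)*1000
    return cv2.minAreaRect(w),st[4]
for nm,c,P in (("T",T,[(360,165),(264,166),(181,163)]),("S",S,[(236,337),(317,238),(376,175)])):
    print(nm,"red",tray(c,0,8,150,100,P[0]));print(nm,"white",tray(c,0,0,0,0,P[1],True));print(nm,"green",tray(c,50,75,130,60,P[2]))
E
python3 meas.py
```

```text
T blue [265.4 210.1] 42 [ 0.4945 -0.0008  0.045 ]
T brown [391. 226.] 45 [ 0.4535 -0.3489  0.045 ]
T small [369.  244.7] 24 [ 0.4025 -0.2897  0.03  ]
T pink [410.3 250.4] 163 [ 0.3866 -0.3998  0.045 ]
S blue [268.7 198.5] 45 [ 0.4951 -0.0016  0.045 ]
S brown [137.9 300. ] 73 [ 0.4542 -0.3494  0.045 ]
S small [145.9 266.9] 27 [ 0.403  -0.2894  0.03  ]
S pink [ 94.9 299.5] 173 [ 0.3893 -0.4005  0.045 ]
T red (((634.6055908203125, -270.34918212890625), (127.97294616699219, 158.6631622314453), 7.093745708465576), np.int32(2348))
T white (((627.1729736328125, 3.9061126708984375), (131.91525268554688, 161.9710235595703), 6.280384540557861), np.int32(2495))
T green (((635.7119140625, 243.5169219970703), (131.34368896484375, 161.12376403808594), 2.570138931274414), np.int32(2497))
S red (((639.7824096679688, -273.89312744140625), (129.4273223876953, 161.74002075195312), 7.0255045890808105), np.int32(5609))
S white (((630.4498901367188, 2.6236038208007812), (129.59970092773438, 160.44644165039062), 6.268770694732666), np.int32(3429))
S green (((640.0722045898438, 237.44384765625), (130.01620483398438, 174.72911071777344), 2.262559652328491), np.int32(2856))
```

```bash
python3 - <<'E'
from h import *
s=cv2.imread("pics/scene0.png")
a=cv2.resize(s[90:190,260:370],None,fx=4,fy=4,interpolation=cv2.INTER_CUBIC)
b=cv2.resize(s[180:280,200:300],None,fx=4,fy=4,interpolation=cv2.INTER_CUBIC)
cv2.imwrite("pics/c.png",np.hstack([a[:400],b[:400]]))
E
```

```text
(no output)
```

View pics/c.png

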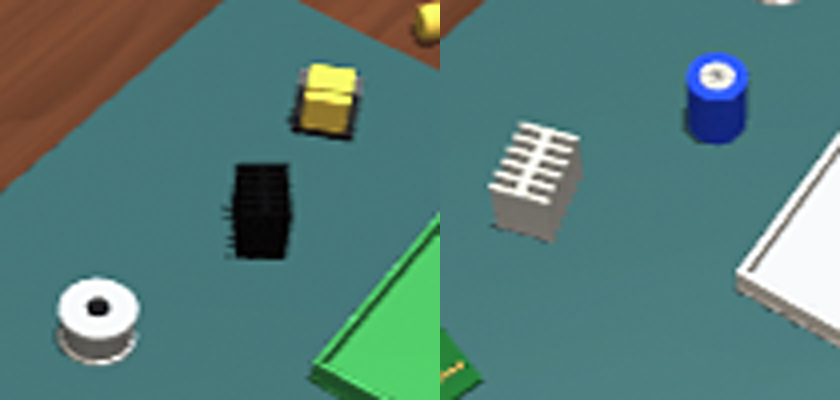

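```bash
cat >> h.py <<'E'
from scipy.spatial.transform import Rotation as Ro
def snap(name):
    from workcell import bot,viewer
    s=bot.read_state();c=viewer.read_camera("wrist")
    M=np.eye(4);M[:3,:3]=Ro.from_rotvec(s["tcp_rot"]).as_matrix();M[:3,3]=s["tool_pos"]
    W=np.linalg.inv(M@c["mount"])
    np.savez(name+".npz",pixels=c["pixels"],K=c["K"],world_to_cam=W)
    cv2.imwrite(f"pics/{name}.png",c["pixels"][:,:,::-1])
    if "mount" in c and name=="w0": print(c["mount"].round(3),c["K"].round(1))
    return s
def go(x,y,z,yaw):
    """print remaining shift/turn to target in tool units"""
    from workcell import bot
    s=bot.read_state();R=Ro.from_rotvec(s["tcp_rot"]);m=R.as_matrix()
    d=m.T@(np.array([x,y,z])-s["tool_pos"])/0.1
    a=np.deg2rad(yaw);G=Ro.from_matrix(np.array([[np.cos(a),np.sin(a),0],[np.sin(a),-np.cos(a),0],[0,0,-1]]))
    t=(R.inv()*G).as_rotvec()/np.deg2rad(120)
    print("t%.2f"%s["time"],"pos",s["tool_pos"].round(4),"yaw %.1f"%np.degrees(np.arctan2(m[1,0],m[0,0])),"w %.3f"%s["width"],"F",s["wrist_force"].round(1),"q",s["q"].round(2))
    print("TURN",t.round(3),"SHIFT",d.round(3))
E
python3 - <<'E'
from h import *
snap("w0"); go(0.495,-.001,.2,7)
T=load("top0")
for n,u in dict(xf=(134,225),bs=(178,215),ss=(305,227),reel=(227,226),board=(346,219)).items(): print(n,onz(T,*u,.03).round(3))
E
```

```text
[[ 1.     0.     0.001  0.   ]
 [ 0.001 -0.948 -0.318 -0.082]
 [ 0.001  0.318 -0.948 -0.121]
 [ 0.     0.     0.     1.   ]] [[307.7   0.  275.6]
 [  0.  307.7 208.6]
 [  0.    0.    1. ]]
t0.15 pos [0.1992 0.6444 0.2522] yaw 72.8 w 1.004 F [-0.2  0.1  0.3] q [ 1.23  0.26  1.61 -0.    1.27 -0.04]
TURN [0.    0.001 0.549] SHIFT [-5.291  4.732  0.531]
xf [0.451 0.364 0.03 ]
bs [0.481 0.243 0.03 ]
ss [ 0.45  -0.112  0.03 ]
reel [0.451 0.106 0.03 ]
board [ 0.474 -0.227  0.03 ]
```

View pics/w0.png

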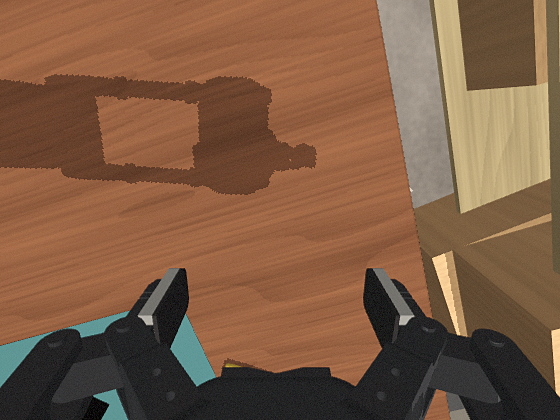

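>>> move_arm:
  series: "0 0 0.07 -0.12 0.1 0 0.4;0 0 0.14 -0.25 0.22 0 0.4;0 0 0.21 -0.38 0.34 0 0.4;0 0 0.28 -0.5 0.45 0 0.4;0 0 0.35 -0.63 0.57 0 0.4;0 0 0.42 -0.76 0.7 0 0.4;0 0 0.49 -0.88 0.8 0 0.4;0 0 0.55 -1 0.9 0 0.4"
  squeeze: 40

```text
time: 0.95
tool_pos: [0.2559, 0.5218, 0.2528]
tcp_rot: [3.136, 0.178, -0.001]
wrist_force: [-0.4, -0.0, -0.2]
width: 0.699
```

```bash
python3 -c "
from h import *
go(.495,-.001,.2,7)"
```

```text
t0.95 pos [0.2559 0.5218 0.2528] yaw 6.5 w 0.699 F [-0.4 -0.  -0.2] q [ 1.07  0.09  1.81 -0.    1.24  0.96]
TURN [ 0.     0.    -0.004] SHIFT [1.784 5.465 0.531]
```

>>> move_arm:
  series: "0 0 0 0.07 0.12 0 0.4;0 0 0 0.14 0.25 0 0.4;0 0 0 0.2 0.38 0 0.4;0 0 0 0.27 0.5 0 0.4;0 0 0 0.34 0.62 0 0.4;0 0 0 0.4 0.75 0 0.4;0 0 0 0.47 0.88 0 0.4;0 0 0 0.54 1 0 0.4"

```text
time: 1.75
tool_pos: [0.322, 0.4288, 0.2533]
tcp_rot: [3.136, 0.187, 0.0]
wrist_force: [0.5, 0.6, 0.8]
width: 0.705
```

>>> move_arm:
  series: "0 0 0 0.07 0.12 0 0.4;0 0 0 0.14 0.25 0 0.4;0 0 0 0.2 0.38 0 0.4;0 0 0 0.27 0.5 0 0.4;0 0 0 0.34 0.62 0 0.4;0 0 0 0.4 0.75 0 0.4;0 0 0 0.47 0.88 0 0.4;0 0 0 0.54 1 0 0.4"

```text
time: 2.55
tool_pos: [0.3875, 0.3359, 0.2533]
tcp_rot: [3.136, 0.187, 0.0]
wrist_force: [-0.1, 0.3, 0.4]
width: 0.699
```

```bash
python3 -c "
from h import *
snap('w1');go(.495,-.001,.2,7)"
```

```text
t2.60 pos [0.3885 0.3347 0.2533] yaw 6.8 w 0.697 F [ 1.1 -0.7  0.1] q [ 0.66 -0.05  1.95 -0.    1.24  0.55]
TURN [ 0.001 -0.    -0.002] SHIFT [0.661 3.458 0.539]
```

View pics/w1.png

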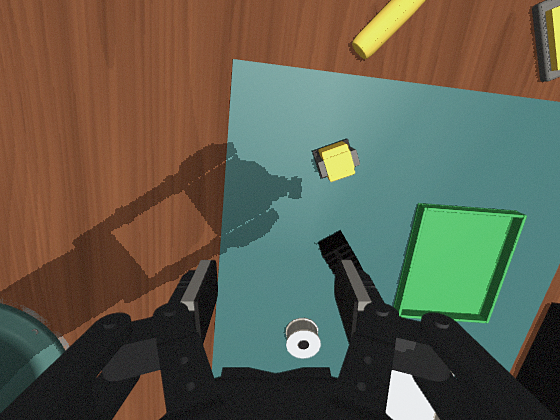

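>>> move_arm:
  series: "0 0 0 0.03 0.12 0.05 0.4;0 0 0 0.06 0.25 0.1 0.4;0 0 0 0.08 0.38 0.15 0.4;0 0 0 0.11 0.5 0.2 0.4;0 0 0 0.14 0.62 0.25 0.4;0 0 0 0.17 0.75 0.3 0.4;0 0 0 0.19 0.88 0.35 0.4;0 0 0 0.22 1 0.4 0.4"

```text
time: 3.4
tool_pos: [0.4208, 0.2392, 0.2128]
tcp_rot: [3.136, 0.187, -0.0]
wrist_force: [0.6, -0.2, 0.3]
width: 0.702
```

>>> move_arm:
  series: "0 0 0 0.03 0.12 0.05 0.4;0 0 0 0.06 0.25 0.1 0.4;0 0 0 0.08 0.38 0.15 0.4;0 0 0 0.11 0.5 0.2 0.4;0 0 0 0.14 0.62 0.25 0.4;0 0 0 0.17 0.75 0.3 0.4;0 0 0 0.19 0.88 0.35 0.4;0 0 0 0.22 1 0.4 0.4"

```text
time: 4.2
tool_pos: [0.4545, 0.1426, 0.1728]
tcp_rot: [3.136, 0.187, -0.0]
wrist_force: [0.1, 0.2, 0.1]
width: 0.698
```

>>> move_arm:
  series: "0 0 0 0.03 0.12 0.05 0.4;0 0 0 0.06 0.25 0.1 0.4;0 0 0 0.08 0.38 0.15 0.4;0 0 0 0.11 0.5 0.2 0.4;0 0 0 0.14 0.62 0.25 0.4;0 0 0 0.17 0.75 0.3 0.4;0 0 0 0.19 0.88 0.35 0.4;0 0 0 0.22 1 0.4 0.4"

```text
time: 5.0
tool_pos: [0.4882, 0.0459, 0.1328]
tcp_rot: [3.136, 0.187, -0.0]
wrist_force: [-0.0, -0.5, -0.5]
width: 0.696
```

```bash
python3 -c "
from h import *
snap('w2');go(.495,-.001,.03,7)
h=cv2.cvtColor(load('w2')['pixels'],cv2.COLOR_RGB2HSV)"
```

```text
t5.05 pos [0.4884 0.0446 0.1321] yaw 6.8 w 0.695 F [ 0.6  0.4 -0.6] q [ 0.04  0.03  2.11 -0.    1.   -0.08]
TURN [ 0.001  0.    -0.002] SHIFT [0.013 0.46  1.022]
```

View pics/w2.png

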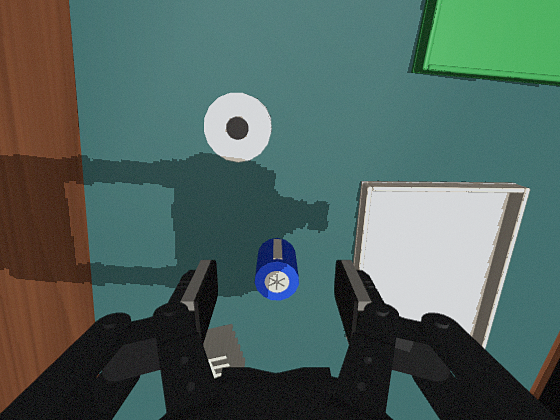

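>>> move_arm:
  series: "0 0 0 0.01 0.15 0.1 0.4;0 0 0 0.01 0.3 0.2 0.4;0 0 0 0.01 0.45 0.3 0.4;0 0 0 0.01 0.46 0.5 0.4;0 0 0 0.01 0.46 0.7 0.4;0 0 0 0.01 0.46 0.9 0.4;0 0 0 0.01 0.46 1 0.4;0 0 0 0.01 0.46 1 -0.4"

```text
time: 5.85
tool_pos: [0.493, 0.0014, 0.0317]
tcp_rot: [-3.136, -0.187, 0.006]
wrist_force: [-0.5, 0.6, 0.6]
width: 0.543
```

>>> move_arm:
  series: "0 0 0 0 0 0 -0.6;0 0 0 0 0 0 -0.6;0 0 0 0 0 0 -0.6;0 0 0 0 0 0 -0.6;0 0 0 0 0 0 -0.6;0 0 0 0 0 -0.2 -0.6;0 0 0 0 0 -0.6 -0.6;0 0 0 0 0 -0.9 -0.6"
  squeeze: 40

```text
time: 6.65
tool_pos: [0.4945, 0.0014, 0.1247]
tcp_rot: [3.136, 0.187, 0.001]
wrist_force: [0.2, 0.2, 0.6]
width: 0.39
```

```bash
python3 -c "
from h import *
snap('w3')
a=np.deg2rad(7);C=np.array([.637,-.272]);Y=np.array([-np.sin(a),np.cos(a)])
print(C+.038*Y,C-.038*Y)
p=C+.038*Y;go(p[0],p[1],.12,7)"
```

```text
[ 0.63236896 -0.23428325] [ 0.64163104 -0.30971675]
t6.70 pos [0.4982 0.0013 0.1302] yaw 6.8 w 0.386 F [1.9 0.3 3.2] q [-0.05  0.04  2.1   0.    0.99 -0.17]
TURN [ 0.001 -0.004 -0.001] SHIFT [1.051 2.498 0.115]
```

View pics/w3.png

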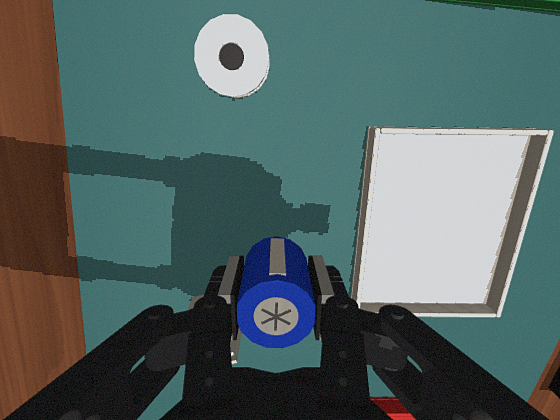

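>>> move_arm:
  series: "0 0 0 0.04 0.12 0 -0.6;0 0 0 0.1 0.25 0 -0.6;0 0 0 0.15 0.38 0 -0.6;0 0 0 0.2 0.5 0 -0.6;0 0 0 0.25 0.62 0 -0.6;0 0 0 0.3 0.75 0 -0.6;0 0 0 0.36 0.88 0 -0.6;0 0 0 0.42 1 0 -0.6"

```text
time: 7.5
tool_pos: [0.5486, -0.0941, 0.1231]
tcp_rot: [3.136, 0.187, -0.0]
wrist_force: [0.0, 0.3, -0.6]
width: 0.384
```

>>> move_arm:
  series: "0 0 0 0.04 0.12 0 -0.6;0 0 0 0.1 0.25 0 -0.6;0 0 0 0.15 0.38 0 -0.6;0 0 0 0.2 0.5 0 -0.6;0 0 0 0.25 0.62 0 -0.6;0 0 0 0.3 0.75 0 -0.6;0 0 0 0.36 0.88 0 -0.6;0 0 0 0.42 1 0 -0.6"

```text
time: 8.3
tool_pos: [0.6022, -0.1883, 0.1233]
tcp_rot: [3.136, 0.187, 0.0]
wrist_force: [0.9, 0.6, -1.1]
width: 0.385
```

```bash
python3 -c "
from h import *
snap('w4')
go(.632,-.234,.037,7)"
```

```text
t8.35 pos [ 0.6036 -0.19    0.1236] yaw 6.8 w 0.389 F [ 1.3 -1.4 -0.8] q [-0.34  0.29  1.82 -0.    1.03 -0.46]
TURN [ 0.001 -0.001 -0.002] SHIFT [0.229 0.469 0.867]
```

View pics/w4.png

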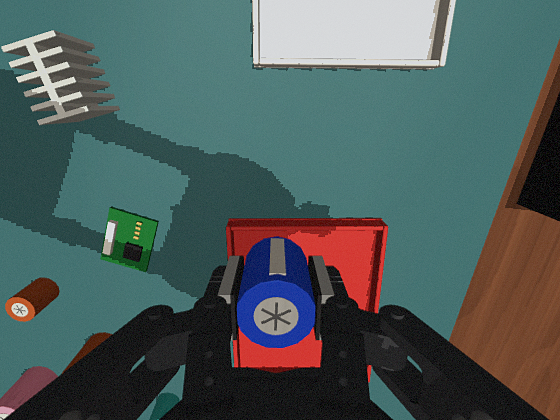

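>>> move_arm:
  series: "0 0 0 0.06 0.12 0 -0.6;0 0 0 0.12 0.24 0 -0.6;0 0 0 0.18 0.36 0.1 -0.6;0 0 0 0.23 0.47 0.25 -0.6;0 0 0 0.23 0.47 0.45 -0.6;0 0 0 0.23 0.47 0.65 -0.6;0 0 0 0.23 0.47 0.8 -0.6;0 0 0 0.23 0.47 0.84 -0.6"

```text
time: 9.15
tool_pos: [0.6286, -0.2309, 0.0376]
tcp_rot: [-3.134, -0.187, 0.007]
wrist_force: [-7.8, 2.8, 16.9]
width: 0.388
```

```bash
python3 -c "
from h import *
go(.632,-.234,.037,7)"
```

```text
t9.15 pos [ 0.6286 -0.2309  0.0376] yaw 6.8 w 0.388 F [-7.8  2.8 16.9] q [-0.39  0.45  1.78 -0.    0.91 -0.51]
TURN [-0.001  0.002 -0.001] SHIFT [0.03  0.035 0.006]
```

>>> move_arm:
  series: "0 0 0 0 0 0 -0.6;0 0 0 0 0 0 0.3;0 0 0 0 0 0 0.3;0 0 0 0 0 0 0.3;0 0 0 0 0 -0.15 0.3;0 0 0 0 0 -0.4 0.3;0 0 0 0 0 -0.65 0.3;0 0 0 0 0 -0.8 0.3"

```text
time: 9.95
tool_pos: [0.6316, -0.2317, 0.1231]
tcp_rot: [3.134, 0.187, 0.007]
wrist_force: [0.4, -0.4, -0.2]
width: 0.646
```

```bash
python3 -c "
from h import *
snap('w5')
go(.454,-.349,.03,7)"
```

```text
t10.00 pos [ 0.6328 -0.2322  0.1254] yaw 6.8 w 0.655 F [ 0.2 -0.4  1.7] q [-0.39  0.36  1.73  0.    1.05 -0.51]
TURN [ 0.002 -0.003 -0.001] SHIFT [-1.921  0.944  0.945]
```

View pics/w5.png

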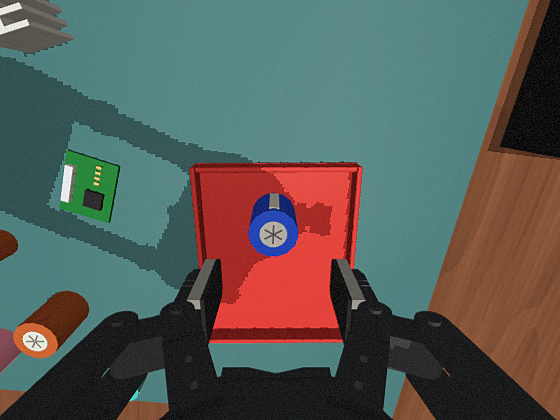

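>>> move_arm:
  series: "0 0 0 -0.12 0.06 0 0.4;0 0 0 -0.25 0.12 0 0.4;0 0 0 -0.38 0.18 0 0.4;0 0 0 -0.5 0.24 0 0.4;0 0 0 -0.62 0.3 0 0.4;0 0 0 -0.75 0.36 0 0.4;0 0 0 -0.88 0.42 0 0.4;0 0 0 -1 0.47 0 0.4"

```text
time: 10.8
tool_pos: [0.5351, -0.2904, 0.1192]
tcp_rot: [3.136, 0.186, -0.0]
wrist_force: [-0.4, -0.3, 0.4]
width: 0.7
```

>>> move_arm:
  series: "0 0 0 -0.12 0.06 0 0.4;0 0 0 -0.25 0.12 0 0.4;0 0 0 -0.38 0.18 0 0.4;0 0 0 -0.5 0.24 0 0.4;0 0 0 -0.62 0.3 0 0.4;0 0 0 -0.75 0.36 0 0.4;0 0 0 -0.88 0.42 0 0.4;0 0 0 -0.92 0.44 0 0.4"

```text
time: 11.6
tool_pos: [0.4487, -0.345, 0.1192]
tcp_rot: [-3.136, -0.185, 0.001]
wrist_force: [0.3, 0.6, 0.1]
width: 0.702
```

```bash
python3 -c "
from h import *
snap('w6')
go(.454,-.349,.03,7)"
```

```text
t11.65 pos [ 0.4488 -0.3451  0.1193] yaw 6.7 w 0.699 F [ 0.1  0.2 -0.7] q [-0.7   0.18  1.97 -0.    0.99 -0.82]
TURN [-0.     0.    -0.002] SHIFT [0.047 0.045 0.892]
```

View pics/w6.png

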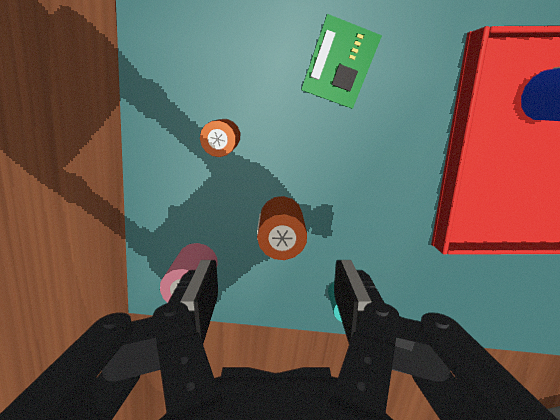

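```bash
python3 -c "
from h import *
c=load('w6')
for n,u,z in (('brown',(282,238),.045),('pink',(180,285),.045),('small',(218,138),.03),('turq',(342,312),.03)): print(n,onz(c,*u,z).round(4))
m=(c['world_to_cam'])
"
```

```text
brown [ 0.4532 -0.3496  0.045 ]
pink [ 0.3837 -0.3956  0.045 ]
small [ 0.4027 -0.2888  0.03  ]
turq [ 0.5109 -0.4156  0.03  ]
```

>>> move_arm:
  series: "0 0 0 0.05 0.05 0.1 0.4;0 0 0 0.05 0.05 0.3 0.4;0 0 0 0.05 0.05 0.5 0.4;0 0 0 0.05 0.05 0.7 0.4;0 0 0 0.05 0.05 0.82 0.4;0 0 0 0.05 0.05 0.88 0.4;0 0 0 0.05 0.05 0.88 0.4;0 0 0 0.05 0.05 0.88 -0.6"

```text
time: 12.45
tool_pos: [0.4564, -0.349, 0.0318]
tcp_rot: [3.135, 0.187, 0.001]
wrist_force: [0.1, 0.4, 0.2]
width: 0.541
```

>>> move_arm:
  series: "0 0 0 0 0 0 -0.6;0 0 0 0 0 0 -0.6;0 0 0 0 0 0 -0.6;0 0 0 0 0 0 -0.6;0 0 0 0 0 0 -0.6;0 0 0 0 0 -0.2 -0.6;0 0 0 0 0 -0.6 -0.6;0 0 0 0 0 -0.9 -0.6"

```text
time: 13.25
tool_pos: [0.4553, -0.3483, 0.122]
tcp_rot: [-3.135, -0.187, 0.001]
wrist_force: [0.5, -0.3, 0.4]
width: 0.388
```

```bash
python3 -c "
from h import *
snap('w7')
go(.6415,-.310,.038,7)"
```

```text
t13.30 pos [ 0.4582 -0.3507  0.1279] yaw 6.8 w 0.380 F [ 1.7 -0.7  2.4] q [-0.7   0.19  1.94 -0.    1.   -0.82]
TURN [ 0.003 -0.003 -0.001] SHIFT [ 1.863 -0.192  0.908]
```

View pics/w7.png

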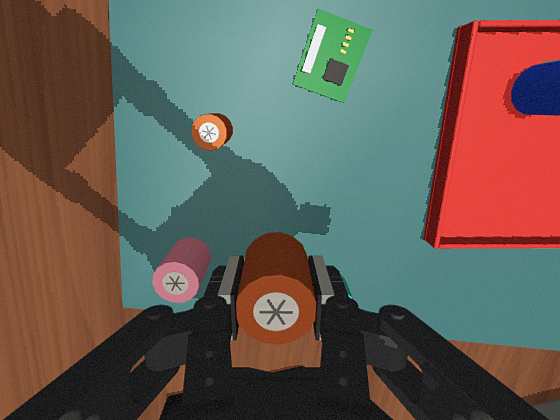

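>>> move_arm:
  series: "0 0 0 0.12 -0.01 0 -0.6;0 0 0 0.25 -0.02 0 -0.6;0 0 0 0.38 -0.03 0 -0.6;0 0 0 0.5 -0.05 0 -0.6;0 0 0 0.62 -0.06 0 -0.6;0 0 0 0.75 -0.08 0 -0.6;0 0 0 0.88 -0.09 0 -0.6;0 0 0 1 -0.1 0 -0.6"

```text
time: 14.1
tool_pos: [0.5551, -0.3265, 0.1211]
tcp_rot: [-3.136, -0.187, 0.0]
wrist_force: [0.1, 0.1, -0.5]
width: 0.39
```

>>> move_arm:
  series: "0 0 0 0.12 -0.01 0 -0.6;0 0 0 0.25 -0.02 0 -0.6;0 0 0 0.38 -0.03 0 -0.6;0 0 0 0.5 -0.05 0 -0.6;0 0 0 0.62 -0.06 0 -0.6;0 0 0 0.75 -0.08 0 -0.6;0 0 0 0.87 -0.09 0 -0.6;0 0 0 0.87 -0.09 0 -0.6"

```text
time: 14.9
tool_pos: [0.641, -0.3071, 0.1214]
tcp_rot: [3.136, 0.189, 0.002]
wrist_force: [-0.3, -0.0, -0.8]
width: 0.386
```

```bash
python3 -c "
from h import *
go(.6415,-.310,.037,7)"
```

```text
t14.90 pos [ 0.641  -0.3071  0.1214] yaw 6.9 w 0.386 F [-0.3 -0.  -0.8] q [-0.48  0.43  1.64  0.    1.07 -0.6 ]
TURN [ 0.    -0.001 -0.001] SHIFT [0.001 0.029 0.844]
```

>>> move_arm:
  series: "0 0 0 0 0.03 0.15 -0.6;0 0 0 0 0.03 0.35 -0.6;0 0 0 0 0.03 0.55 -0.6;0 0 0 0 0.03 0.7 -0.6;0 0 0 0 0.03 0.78 -0.6;0 0 0 0 0.03 0.83 -0.6;0 0 0 0 0.03 0.85 -0.6;0 0 0 0 0.03 0.85 -0.6"

```text
time: 15.7
tool_pos: [0.64, -0.3109, 0.037]
tcp_rot: [3.135, 0.187, 0.002]
wrist_force: [-0.6, -0.2, 0.0]
width: 0.391
```

>>> move_arm:
  series: "0 0 0 0 0 0 0.3;0 0 0 0 0 0 0.3;0 0 0 0 0 0 0.3;0 0 0 0 0 0 0.3;0 0 0 0 0 -0.15 0.3;0 0 0 0 0 -0.4 0.3;0 0 0 0 0 -0.7 0.3;0 0 0 0 0 -1 0.3"

```text
time: 16.5
tool_pos: [0.6395, -0.3105, 0.1382]
tcp_rot: [3.136, 0.187, 0.0]
wrist_force: [-0.4, -1.2, 0.2]
width: 0.649
```

```bash
python3 -c "
from h import *
snap('w8')
go(.45,-.112,.2,7)"
```

```text
t16.55 pos [ 0.6427 -0.3122  0.1453] yaw 6.8 w 0.650 F [ 1.4 -0.9  2.6] q [-0.49  0.41  1.62 -0.    1.1  -0.61]
TURN [ 0.003 -0.004 -0.001] SHIFT [-1.671 -2.214 -0.573]
```

View pics/w8.png

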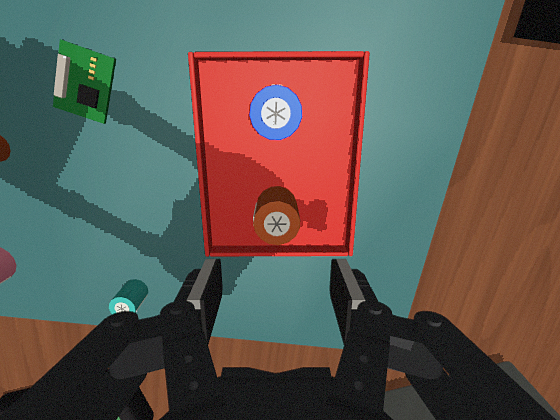

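```bash
python3 - <<'E'
from h import *
for n,(y0,y1,x0,x1) in dict(w4=(10,140,0,140),w1=(120,290,280,420)).items():
    i=cv2.imread(f"pics/{n}.png")[y0:y1,x0:x1]
    if n=="w1": i=cv2.convertScaleAbs(i,alpha=2,beta=10)
    cv2.imwrite(f"pics/{n}c.png",cv2.resize(i,None,fx=3.4,fy=3.4,interpolation=cv2.INTER_CUBIC))
E
```

```text
(no output)
```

View pics/w4c.png

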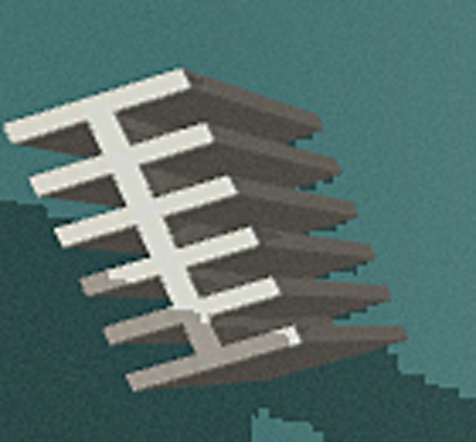

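View pics/w1c.png

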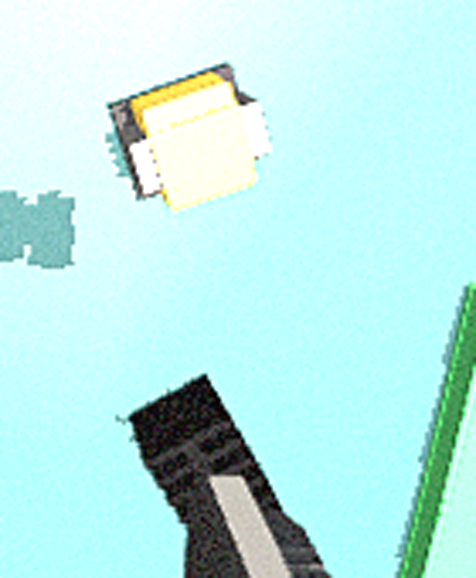

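```bash
python3 - <<'E'
from h import *
c=load("w4")
P=np.array([onz(c,u/3.4,10+v/3.4,.042)[:2] for u,v in ((5,125),(184,70),(299,344),(134,390))])
print(P.round(4),P.mean(0))
for i,j in ((0,1),(3,2),(0,3),(1,2)):
    d=P[j]-P[i];print(np.linalg.norm(d).round(4),np.degrees(np.arctan2(d[1],d[0])).round(1))
# scene view check
s=load("scene0")
Q=[(520,122),(580,136),(548,204),(489,186)]
P=np.array([onz(s,200+(u-440)/4,180+v/4,.042)[:2] for u,v in Q]);print(P.round(4),P.mean(0))
for i,j in ((0,1),(3,2),(0,3),(1,2)):
    d=P[j]-P[i];print(np.linalg.norm(d).round(4),np.degrees(np.arctan2(d[1],d[0])).round(1))
E
```

```text
[[ 0.4274 -0.0935]
 [ 0.4593 -0.0812]
 [ 0.4754 -0.1243]
 [ 0.4441 -0.1363]] [ 0.45156554 -0.10880887]
0.0341 21.1
0.0335 21.0
0.0459 -68.7
0.046 -69.4
[[ 0.4305 -0.0944]
 [ 0.4628 -0.0803]
 [ 0.4793 -0.1244]
 [ 0.4466 -0.1361]] [ 0.45482716 -0.10880348]
0.0352 23.5
0.0347 19.6
0.0447 -68.9
0.047 -69.5
```

>>> move_arm:
  series: "0 0 0 -0.1 -0.12 0 0.4;0 0 0 -0.2 -0.25 0 0.4;0 0 0 -0.29 -0.38 0 0.4;0 0 0 -0.38 -0.5 0 0.4;0 0 0 -0.48 -0.62 0 0.4;0 0 0 -0.57 -0.75 0 0.4;0 0 0 -0.66 -0.88 0 0.4;0 0 0 -0.75 -1 0 0.4"

```text
time: 17.35
tool_pos: [0.553, -0.2197, 0.1372]
tcp_rot: [3.135, 0.187, 0.002]
wrist_force: [-0.2, -0.4, 0.1]
width: 0.694
```

>>> move_arm:
  series: "0 0 -0.02 -0.1 -0.12 0 0.4;0 0 -0.04 -0.2 -0.25 0 0.4;0 0 -0.06 -0.29 -0.38 0 0.4;0 0 -0.08 -0.38 -0.5 0 0.4;0 0 -0.1 -0.48 -0.62 0 0.4;0 0 -0.12 -0.57 -0.75 0.05 0.4;0 0 -0.12 -0.66 -0.88 0.1 0.4;0 0 -0.12 -0.75 -1 0.15 0.4"

```text
time: 18.15
tool_pos: [0.4663, -0.1291, 0.1215]
tcp_rot: [3.087, 0.579, 0.001]
wrist_force: [-0.1, -0.3, 1.1]
width: 0.697
```

```bash
python3 -c "
from h import *
snap('w9')
go(.453,-.109,.030,21)"
```

```text
t18.20 pos [ 0.4636 -0.1274  0.12  ] yaw 21.3 w 0.705 F [-2.6  1.7 -0.6] q [-0.32  0.03  2.14  0.    0.98 -0.69]
TURN [-0.001  0.001  0.002] SHIFT [-0.03  -0.207  0.9  ]
```

View pics/w9.png

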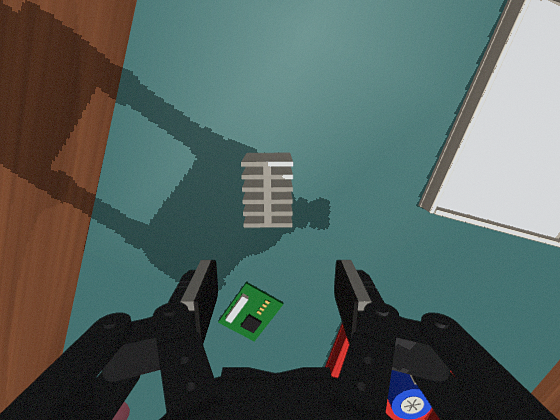

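```bash
python3 -c "
from h import *
c=load('w9')
print(onz(c,268,195,.042).round(4))"
```

```text
[ 0.4523 -0.1083  0.042 ]
```

>>> move_arm:
  series: "0 0 0 -0.03 -0.07 0.1 0.4;0 0 0 -0.03 -0.14 0.25 0.4;0 0 0 -0.03 -0.2 0.4 0.4;0 0 0 -0.03 -0.2 0.6 0.4;0 0 0 -0.03 -0.2 0.78 0.4;0 0 0 -0.03 -0.2 0.87 0.4;0 0 0 -0.03 -0.2 0.87 0.4;0 0 0 -0.03 -0.2 0.87 -0.6"

```text
time: 19.0
tool_pos: [0.4572, -0.1124, 0.0345]
tcp_rot: [3.088, 0.578, 0.001]
wrist_force: [0.2, -0.1, 0.3]
width: 0.544
```

>>> move_arm:
  series: "0 0 0 0 0 0 -0.6;0 0 0 0 0 0 -0.6;0 0 0 0 0 0 -0.6;0 0 0 0 0 0 -0.6;0 0 0 0 0 0 -0.6;0 0 0 0 0 -0.2 -0.6;0 0 0 0 0 -0.6 -0.6;0 0 0 0 0 -0.9 -0.6"

```text
time: 19.8
tool_pos: [0.4563, -0.112, 0.1252]
tcp_rot: [-3.087, -0.578, 0.001]
wrist_force: [0.2, -0.9, -0.2]
width: 0.388
```

```bash
python3 -c "
from h import *
snap('w10')
a=np.deg2rad(6.3);C=np.array([.629,.003]);Y=np.array([-np.sin(a),np.cos(a)])
print(C+.037*Y,C-.037*Y)
p=C-.037*Y;go(p[0],p[1],.12,6.3)"
```

```text
[0.62493983 0.03977656] [ 0.63306017 -0.03377656]
t19.85 pos [ 0.4599 -0.1131  0.1305] yaw 21.2 w 0.389 F [1.2 0.1 2. ] q [-0.29 -0.01  2.15  0.    0.99 -0.66]
TURN [ 0.002 -0.003  0.124] SHIFT [ 1.901 -0.113  0.116]
```

View pics/w10.png

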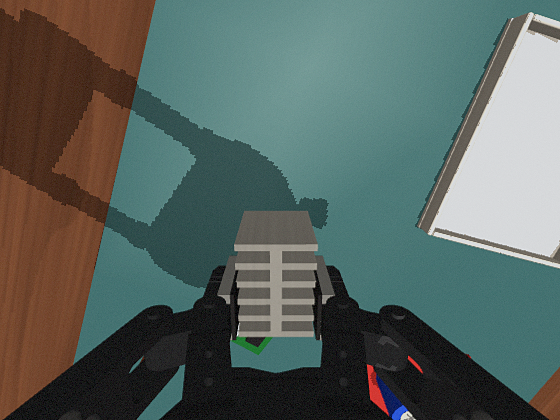

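>>> move_arm:
  series: "0 0 0.02 0.12 -0.01 0 -0.6;0 0 0.04 0.25 -0.02 0 -0.6;0 0 0.06 0.38 -0.03 0 -0.6;0 0 0.08 0.5 -0.04 0 -0.6;0 0 0.1 0.62 -0.04 0 -0.6;0 0 0.12 0.75 -0.05 0 -0.6;0 0 0.12 0.88 -0.05 0 -0.6;0 0 0.12 1 -0.06 0 -0.6"

```text
time: 20.65
tool_pos: [0.5482, -0.0701, 0.1238]
tcp_rot: [-3.136, -0.188, 0.001]
wrist_force: [-0.9, 0.5, -0.6]
width: 0.388
```

```bash
python3 -c "
from h import *
go(.634,-.037,.12,6.3)"
```

```text
t20.65 pos [ 0.5482 -0.0701  0.1238] yaw 6.9 w 0.388 F [-0.9  0.5 -0.6] q [-0.17  0.15  1.99 -0.    1.   -0.29]
TURN [-0.     0.     0.005] SHIFT [ 0.891 -0.226  0.038]
```

>>> move_arm:
  series: "0 0 0 0.15 -0.04 0 -0.6;0 0 0 0.3 -0.08 0 -0.6;0 0 0 0.45 -0.12 0 -0.6;0 0 0 0.6 -0.16 0 -0.6;0 0 0 0.75 -0.2 0 -0.6;0 0 0 0.87 -0.23 0 -0.6;0 0 0 0.87 -0.23 0.1 -0.6;0 0 0 0.87 -0.23 0.2 -0.6"

```text
time: 21.45
tool_pos: [0.6316, -0.0371, 0.1035]
tcp_rot: [3.136, 0.188, -0.0]
wrist_force: [0.4, -0.3, -0.4]
width: 0.39
```

```bash
python3 -c "
from h import *
snap('w11')
go(.634,-.037,.0385,6.3)"
```

```text
t21.50 pos [ 0.6294 -0.0371  0.1009] yaw 6.8 w 0.390 F [-1.3 -0.3 -1.8] q [-0.1   0.32  1.84 -0.    0.99 -0.22]
TURN [-0.     0.002  0.004] SHIFT [0.048 0.005 0.624]
```

View pics/w11.png

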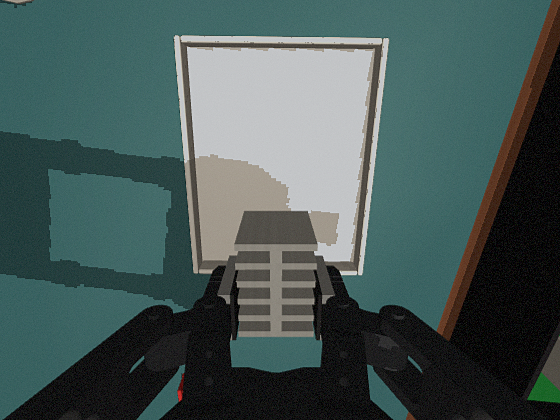

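```bash
python3 -c "
from h import *
c=load('w11')
P=np.array([onz(c,u,v,.02)[:2] for u,v in ((177,37),(388,39),(363,274),(194,274))]);print(P.round(4),P.mean(0),np.degrees(np.arctan2(*(P[1]-P[0])[::-1])),np.degrees(np.arctan2(*(P[2]-P[3])[::-1])))"
```

```text
[[ 0.5589  0.0753]
 [ 0.683   0.0891]
 [ 0.7013 -0.068 ]
 [ 0.5744 -0.0833]] [0.62942628 0.00327043] 6.3247529184237115 6.8476478959029325
```

Tray pose confirmed at (0.629, 0.003). Lowering the sink into it.

>>> move_arm:
  series: "0 0 0 0.02 0 0.12 -0.6;0 0 0 0.02 0 0.26 -0.6;0 0 0 0.02 0 0.4 -0.6;0 0 0 0.02 0 0.5 -0.6;0 0 0 0.02 0 0.58 -0.6;0 0 0 0.02 0 0.62 -0.6;0 0 0 0.02 0 0.64 -0.6;0 0 0 0.02 0 0.64 -0.6"

```text
time: 22.3
tool_pos: [0.6336, -0.037, 0.0403]
tcp_rot: [3.136, 0.187, 0.0]
wrist_force: [-0.2, -0.2, -1.0]
width: 0.39
```

>>> move_arm:
  series: "0 0 0 0 0 0 0.3;0 0 0 0 0 0 0.3;0 0 0 0 0 0 0.3;0 0 0 0 0 0 0.3;0 0 0 0 0 -0.15 0.3;0 0 0 0 0 -0.4 0.3;0 0 0 0 0 -0.7 0.3;0 0 0 0 0 -1 0.3"

```text
time: 23.1
tool_pos: [0.6334, -0.037, 0.1423]
tcp_rot: [3.136, 0.187, 0.0]
wrist_force: [-0.7, -0.0, 0.2]
width: 0.654
```

```bash
python3 -c "
from h import *
snap('w12')
go(.48,.24,.15,7)"
```

```text
t23.15 pos [ 0.6371 -0.0373  0.1489] yaw 6.8 w 0.647 F [ 1.1 -0.5  3.8] q [-0.1   0.27  1.8  -0.    1.07 -0.22]
TURN [ 0.001 -0.005 -0.001] SHIFT [-1.23  -2.94  -0.029]
```

View pics/w12.png

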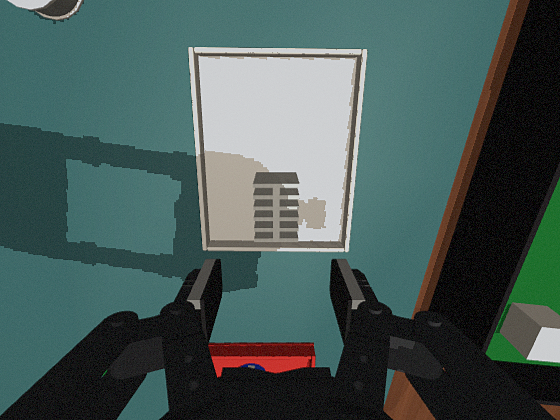

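>>> move_arm:
  series: "0 0 0 -0.06 -0.12 0 0.4;0 0 0 -0.12 -0.25 0 0.4;0 0 0 -0.18 -0.38 0 0.4;0 0 0 -0.24 -0.5 0 0.4;0 0 0 -0.3 -0.62 0 0.4;0 0 0 -0.36 -0.75 0 0.4;0 0 0 -0.42 -0.88 0 0.4;0 0 0 -0.48 -1 0 0.4"

```text
time: 23.95
tool_pos: [0.5732, 0.0577, 0.1402]
tcp_rot: [-3.136, -0.187, 0.0]
wrist_force: [-0.4, -0.1, 0.5]
width: 0.703
```

>>> move_arm:
  series: "0 0 0 -0.06 -0.12 0 0.4;0 0 0 -0.12 -0.25 0 0.4;0 0 0 -0.18 -0.38 0 0.4;0 0 0 -0.24 -0.5 0 0.4;0 0 0 -0.3 -0.62 0 0.4;0 0 0 -0.36 -0.75 0 0.4;0 0 0 -0.42 -0.88 0 0.4;0 0 0 -0.48 -1 0 0.4"

```text
time: 24.75
tool_pos: [0.5137, 0.1512, 0.1403]
tcp_rot: [-3.136, -0.187, 0.0]
wrist_force: [-0.5, 1.2, -0.7]
width: 0.695
```

```bash
python3 -c "
from h import *
snap('w13')
i=cv2.imread('pics/w13.png');cv2.imwrite('pics/w13b.png',cv2.convertScaleAbs(i,alpha=2,beta=20))
go(.48,.24,.15,7)"
```

```text
t24.80 pos [0.5126 0.1524 0.1401] yaw 6.9 w 0.698 F [-2.3  0.8  0.8] q [0.24 0.1  2.02 0.   1.03 0.12]
TURN [-0.001  0.001 -0.001] SHIFT [-0.219 -0.908 -0.098]
```

View pics/w13b.png

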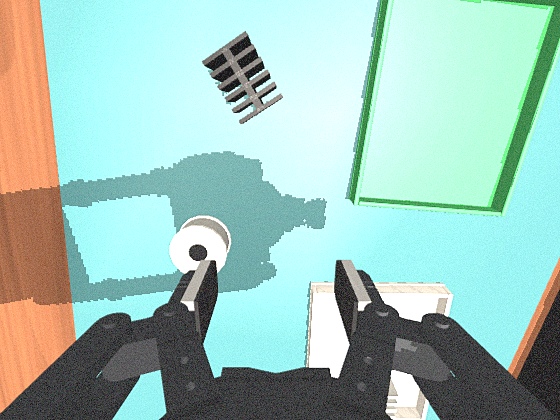

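```bash
python3 -c "
from h import *
i=cv2.imread('pics/w13b.png')[20:135,185:300];cv2.imwrite('pics/w13c.png',cv2.resize(i,None,fx=5,fy=5,interpolation=cv2.INTER_CUBIC))"
```

```text
(no output)
```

View pics/w13c.png

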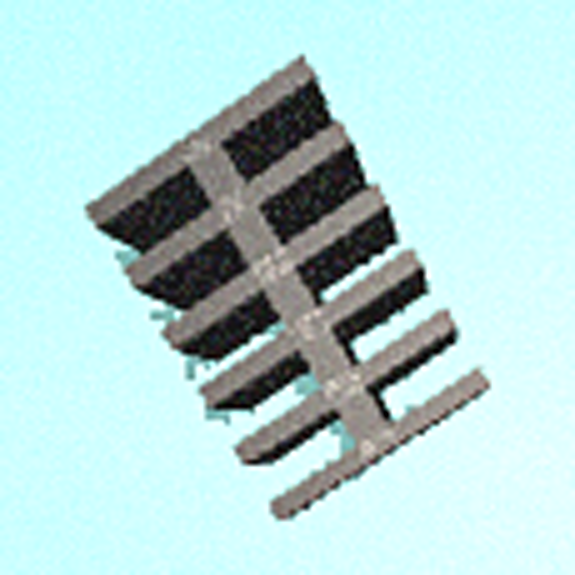

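```bash
python3 -c "
from h import *
c=load('w13')
P=np.array([onz(c,185+u/5,20+v/5,.042)[:2] for u,v in ((86,208),(304,56),(491,383),(280,520))])
print(P.round(4),P.mean(0).round(4))
for i,j in ((0,1),(3,2),(0,3),(1,2)):
    d=P[j]-P[i];print(np.linalg.norm(d).round(4),np.degrees(np.arctan2(d[1],d[0])).round(1))
go(*P.mean(0),.13,39)
"
```

```text
[[0.4531 0.2536]
 [0.4796 0.2743]
 [0.5079 0.2387]
 [0.4813 0.2176]] [0.4805 0.2461]
0.0337 37.9
0.034 38.3
0.0458 -51.9
0.0455 -51.6
t24.80 pos [0.5126 0.1524 0.1401] yaw 6.9 w 0.698 F [-2.3  0.8  0.8] q [0.24 0.1  2.02 0.   1.03 0.12]
TURN [-0.001  0.    -0.268] SHIFT [-0.207 -0.968  0.102]
```

>>> move_arm:
  series: "0 0 -0.05 -0.03 -0.14 0 0.4;0 0 -0.1 -0.06 -0.28 0 0.4;0 0 -0.15 -0.09 -0.42 0 0.4;0 0 -0.2 -0.12 -0.56 0 0.4;0 0 -0.26 -0.15 -0.7 0 0.4;0 0 -0.26 -0.18 -0.84 0 0.4;0 0 -0.26 -0.2 -0.97 0 0.4;0 0 -0.26 -0.2 -0.97 0 0.4"

```text
time: 25.6
tool_pos: [0.4827, 0.2455, 0.1404]
tcp_rot: [-2.97, -1.023, -0.001]
wrist_force: [0.0, -0.6, -0.0]
width: 0.705
```

```bash
python3 -c "
from h import *
go(.4805,.246,.032,38)"
```

```text
t25.60 pos [0.4827 0.2455 0.1404] yaw 38.0 w 0.705 F [ 0.  -0.6 -0. ] q [ 0.42  0.11  2.    0.    1.03 -0.24]
TURN [-0. -0.  0.] SHIFT [-0.015 -0.017  1.084]
```

>>> move_arm:
  series: "0 0 0 -0.01 -0.02 0.1 0.4;0 0 0 -0.01 -0.02 0.26 0.4;0 0 0 -0.01 -0.02 0.42 0.4;0 0 0 -0.01 -0.02 0.58 0.4;0 0 0 -0.01 -0.02 0.74 0.4;0 0 0 -0.01 -0.02 0.88 0.4;0 0 0 -0.01 -0.02 0.96 0.4;0 0 0 -0.01 -0.02 1 0.4"

```text
time: 26.4
tool_pos: [0.4803, 0.2445, 0.039]
tcp_rot: [2.97, 1.022, -0.003]
wrist_force: [0.1, -0.3, -0.9]
width: 0.704
```

>>> move_arm:
  series: "0 0 0 0 0 0.06 0.4;0 0 0 0 0 0.08 0.2;0 0 0 0 0 0.08 -0.6;0 0 0 0 0 0.08 -0.6;0 0 0 0 0 0.08 -0.6;0 0 0 0 0 0.08 -0.6;0 0 0 0 0 0.08 -0.6;0 0 0 0 0 0.08 -0.6"

```text
time: 27.2
tool_pos: [0.4812, 0.2452, 0.0326]
tcp_rot: [-2.97, -1.023, -0.001]
wrist_force: [-1.1, -0.0, 1.1]
width: 0.391
```

>>> move_arm:
  series: "0 0 0 0 0 -0.1 -0.6;0 0 0 0 0 -0.25 -0.6;0 0 0 0 0 -0.4 -0.6;0 0 0 0 0 -0.55 -0.6;0 0 0 0 0 -0.7 -0.6;0 0 0 0 0 -0.85 -0.6;0 0 0 0 0 -0.9 -0.6;0 0 0 0 0 -0.9 -0.6"

```text
time: 28.0
tool_pos: [0.4818, 0.2454, 0.1238]
tcp_rot: [-2.97, -1.023, -0.004]
wrist_force: [0.2, -0.0, -0.9]
width: 0.388
```

```bash
python3 -c "
from h import *
snap('w14')
go(.625,.04,.12,6.5)"
```

```text
t28.05 pos [0.4811 0.2451 0.1227] yaw 38.0 w 0.389 F [-0.1 -0.  -0.7] q [ 0.43  0.13  2.02 -0.    0.99 -0.24]
TURN [-0.    -0.     0.263] SHIFT [-0.13   2.502  0.027]
```

View pics/w14.png

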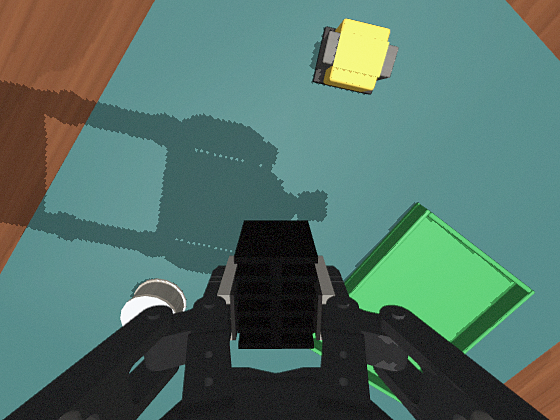

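>>> move_arm:
  series: "0 0 0.04 -0.01 0.12 0 -0.6;0 0 0.08 -0.02 0.25 0 -0.6;0 0 0.12 -0.02 0.38 0 -0.6;0 0 0.16 -0.03 0.5 0 -0.6;0 0 0.2 -0.04 0.62 0 -0.6;0 0 0.24 -0.04 0.75 0 -0.6;0 0 0.26 -0.05 0.88 0 -0.6;0 0 0.26 -0.05 1 0 -0.6"

```text
time: 28.85
tool_pos: [0.5384, 0.1623, 0.1213]
tcp_rot: [3.136, 0.187, -0.003]
wrist_force: [1.0, -0.5, -0.5]
width: 0.393
```

```bash
python3 -c "
from h import *
go(.625,.04,.12,6.5)"
```

```text
t28.85 pos [0.5384 0.1623 0.1213] yaw 6.8 w 0.393 F [ 1.  -0.5 -0.5] q [ 0.25  0.17  1.97 -0.    1.    0.13]
TURN [0.    0.001 0.003] SHIFT [0.714 1.318 0.012]
```

>>> move_arm:
  series: "0 0 0 0.07 0.12 0 -0.6;0 0 0 0.14 0.25 0 -0.6;0 0 0 0.21 0.38 0 -0.6;0 0 0 0.28 0.5 0 -0.6;0 0 0 0.34 0.62 0 -0.6;0 0 0 0.41 0.75 0 -0.6;0 0 0 0.48 0.88 0 -0.6;0 0 0 0.54 1 0 -0.6"

```text
time: 29.65
tool_pos: [0.6049, 0.0692, 0.1223]
tcp_rot: [3.136, 0.187, 0.0]
wrist_force: [0.3, -0.1, 0.1]
width: 0.394
```

>>> move_arm:
  series: "0 0 0 0.08 0.14 0 -0.6;0 0 0 0.15 0.28 0 -0.6;0 0 0 0.15 0.29 0 -0.6;0 0 0 0.15 0.29 0.15 -0.6;0 0 0 0.15 0.29 0.3 -0.6;0 0 0 0.15 0.29 0.45 -0.6;0 0 0 0.15 0.29 0.55 -0.6;0 0 0 0.15 0.29 0.6 -0.6"

```text
time: 30.45
tool_pos: [0.6207, 0.0437, 0.0597]
tcp_rot: [-3.136, -0.188, 0.006]
wrist_force: [-0.1, 0.2, -0.4]
width: 0.39
```

```bash
python3 -c "
from h import *
snap('w15')
go(.625,.04,.0375,6.5)"
```

```text
t30.50 pos [0.6208 0.0436 0.0596] yaw 6.9 w 0.394 F [-0.7  0.1 -0.5] q [ 0.03  0.35  1.88  0.    0.92 -0.09]
TURN [-0.     0.002  0.003] SHIFT [0.039 0.041 0.221]
```

View pics/w15.png

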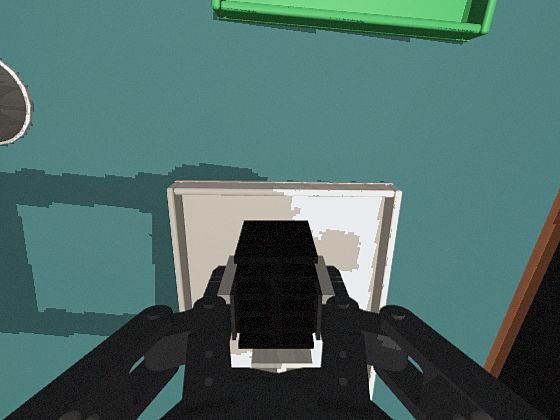

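>>> move_arm:
  series: "0 0 0 0.03 0.02 0.05 -0.6;0 0 0 0.03 0.02 0.1 -0.6;0 0 0 0.03 0.02 0.15 -0.6;0 0 0 0.03 0.02 0.19 -0.6;0 0 0 0.03 0.02 0.22 -0.6;0 0 0 0.03 0.02 0.22 -0.6;0 0 0 0.03 0.02 0.22 -0.2;0 0 0 0.03 0.02 0.22 0.3"

```text
time: 31.3
tool_pos: [0.626, 0.0417, 0.0407]
tcp_rot: [3.136, 0.187, 0.001]
wrist_force: [0.3, 0.2, 0.4]
width: 0.557
```

>>> move_arm:
  series: "0 0 0 0 0 0 0.3;0 0 0 0 0 0 0.3;0 0 0 0 0 0 0.3;0 0 0 0 0 -0.1 0.3;0 0 0 0 0 -0.3 0.3;0 0 0 0 0 -0.6 0.3;0 0 0 0 0 -0.9 0.3;0 0 0 0 0 -1 0.3"

```text
time: 32.1
tool_pos: [0.6283, 0.0418, 0.145]
tcp_rot: [3.136, 0.187, 0.011]
wrist_force: [0.4, 0.5, 1.6]
width: 0.647
```

```bash
python3 - <<'E'
from h import *
snap('w16')
# transformer yellow winding from w14
i=cv2.imread('pics/w14.png')[5:105,295:415];cv2.imwrite('pics/w14c.png',cv2.resize(i,None,fx=5,fy=5,interpolation=cv2.INTER_CUBIC))
go(.451,.364,.14,7)
E
```

```text
t32.15 pos [0.6285 0.0418 0.1453] yaw 6.8 w 0.650 F [ 0.3 -0.1  0.7] q [ 0.03  0.26  1.82  0.    1.06 -0.09]
TURN [ 0.    -0.004 -0.001] SHIFT [-1.38 -3.41  0.04]
```

View pics/w16.png

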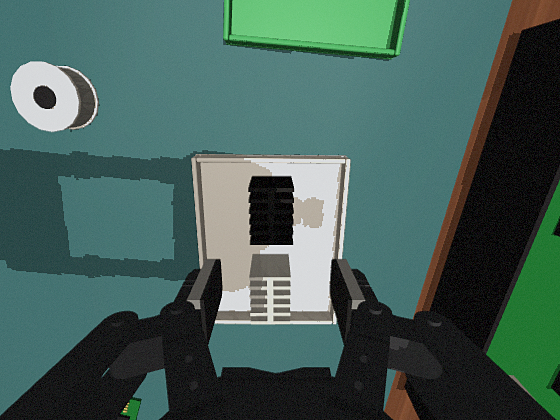

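View pics/w14c.png

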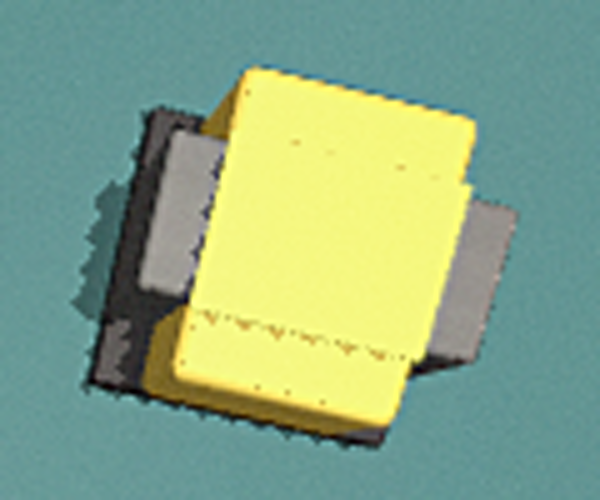

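```bash
python3 -c "
from h import *
c=load('w14')
for z in (.036,.032):
  P=np.array([onz(c,295+u/5,5+v/5,z)[:2] for u,v in ((242,70),(475,120),(395,427),(174,380))])
  print(P.round(4),P.mean(0).round(4))
  for i,j in ((0,1),(3,2),(0,3),(1,2)):
    d=P[j]-P[i];print(np.linalg.norm(d).round(4),np.degrees(np.arctan2(d[1],d[0])).round(1))
# base corners at z=0..: (88,385),(150,108),(383,445)
print([onz(c,295+u/5,5+v/5,.003).round(4) for u,v in ((88,385),(150,108),(383,445))])
go(.44,.36,.14,110)
"
```

```text
[[0.433  0.3732]
 [0.4585 0.3865]
 [0.4749 0.3556]
 [0.4491 0.3425]] [0.4539 0.3645]
0.0288 27.5
0.0289 27.0
0.0346 -62.3
0.0349 -62.0
[[0.433  0.3744]
 [0.4591 0.3879]
 [0.4757 0.3565]
 [0.4495 0.3431]] [0.4543 0.3655]
0.0293 27.5
0.0295 27.0
0.0353 -62.3
0.0356 -62.0
[array([0.4426, 0.3394, 0.003 ]), array([0.4264, 0.3719, 0.003 ]), array([0.4822, 0.3599, 0.003 ])]
t32.15 pos [0.6285 0.0418 0.1453] yaw 6.8 w 0.650 F [ 0.3 -0.1  0.7] q [ 0.03  0.26  1.82  0.    1.06 -0.09]
TURN [ 0.004 -0.002 -0.86 ] SHIFT [-1.494 -3.384  0.039]
```

>>> move_arm:
  series: "0 0 0 -0.05 -0.12 0 0.4;0 0 0 -0.1 -0.25 0 0.4;0 0 0 -0.15 -0.38 0 0.4;0 0 0 -0.2 -0.5 0 0.4;0 0 0 -0.25 -0.62 0 0.4;0 0 0 -0.3 -0.75 0 0.4;0 0 0 -0.35 -0.88 0 0.4;0 0 0 -0.4 -1 0 0.4"

```text
time: 32.95
tool_pos: [0.5735, 0.1374, 0.1403]
tcp_rot: [-3.136, -0.187, -0.0]
wrist_force: [0.7, -0.3, -0.0]
width: 0.703
```

>>> move_arm:
  series: "0 0 0 -0.05 -0.12 0 0.4;0 0 0 -0.1 -0.25 0 0.4;0 0 0 -0.15 -0.38 0 0.4;0 0 0 -0.2 -0.5 0 0.4;0 0 0 -0.25 -0.62 0 0.4;0 0 0 -0.3 -0.75 0 0.4;0 0 0 -0.35 -0.88 0 0.4;0 0 0 -0.4 -1 0 0.4"

```text
time: 33.75
tool_pos: [0.5219, 0.2318, 0.1403]
tcp_rot: [-3.136, -0.187, -0.0]
wrist_force: [-0.0, 0.8, 0.3]
width: 0.699
```

>>> move_arm:
  series: "0 0 0.07 -0.05 -0.12 0 0.4;0 0 0.14 -0.1 -0.25 0 0.4;0 0 0.21 -0.15 -0.38 0 0.4;0 0 0.28 -0.2 -0.5 0 0.4;0 0 0.35 -0.25 -0.62 0 0.4;0 0 0.42 -0.3 -0.75 0 0.4;0 0 0.49 -0.35 -0.88 0 0.4;0 0 0.56 -0.4 -1 0 0.4"

```text
time: 34.55
tool_pos: [0.4702, 0.3263, 0.1403]
tcp_rot: [-2.711, 1.588, 0.0]
wrist_force: [-0.0, -0.2, 0.5]
width: 0.696
```

```bash
python3 -c "
from h import *
snap('w17')
go(.454,.365,.028,-62.2)"
```

```text
t34.60 pos [0.4694 0.3277 0.1403] yaw -61.0 w 0.698 F [ 0.2  1.3 -0.2] q [0.57 0.17 1.94 0.   1.03 1.63]
TURN [0.    0.001 0.01 ] SHIFT [-0.4   -0.046  1.123]
```

View pics/w17.png

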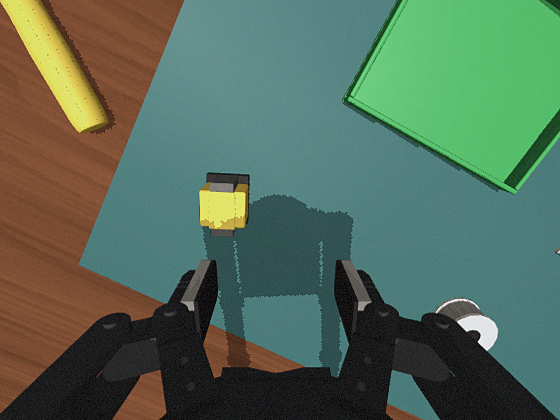

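```bash
python3 -c "
from h import *
print(onz(load('w17'),223,205,.036).round(4))"
```

```text
[0.4579 0.3662 0.036 ]
```

>>> move_arm:
  series: "0 0 0.01 -0.1 -0.01 0 0.4;0 0 0.01 -0.2 -0.03 0 0.4;0 0 0.01 -0.3 -0.05 0 0.4;0 0 0.01 -0.4 -0.05 0 0.4;0 0 0.01 -0.4 -0.05 0.15 0.4;0 0 0.01 -0.4 -0.05 0.3 0.4;0 0 0.01 -0.4 -0.05 0.4 0.4;0 0 0.01 -0.4 -0.05 0.4 0.4"

```text
time: 35.4
tool_pos: [0.4537, 0.3607, 0.0969]
tcp_rot: [2.694, -1.606, -0.003]
wrist_force: [-0.2, 0.5, -0.7]
width: 0.698
```

```bash
python3 -c "
from h import *
snap('w18')
go(.454,.365,.028,-62.2)"
```

```text
t35.45 pos [0.4544 0.3613 0.0982] yaw -61.6 w 0.702 F [ 1.2 -0.4  0.1] q [ 0.63  0.23  1.95 -0.    0.96  1.7 ]
TURN [ 0.002 -0.     0.005] SHIFT [-0.035 -0.016  0.702]
```

View pics/w18.png

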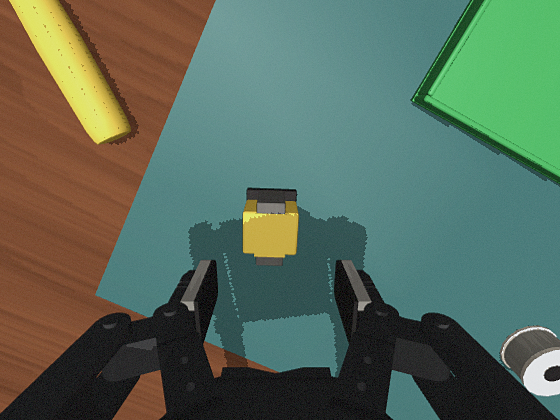

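```bash
python3 -c "
from h import *
p=onz(load('w18'),270,233,.036);print(p.round(4))
go(p[0],p[1],.028,-62.2)"
```

```text
[0.4549 0.3658 0.036 ]
t35.45 pos [0.4544 0.3613 0.0982] yaw -61.6 w 0.702 F [ 1.2 -0.4  0.1] q [ 0.63  0.23  1.95 -0.    0.96  1.7 ]
TURN [ 0.002 -0.     0.005] SHIFT [-0.038 -0.028  0.702]
```

>>> move_arm:
  series: "0 0 0 -0.04 -0.03 0.1 0.4;0 0 0 -0.04 -0.03 0.22 0.4;0 0 0 -0.04 -0.03 0.34 0.4;0 0 0 -0.04 -0.03 0.46 0.4;0 0 0 -0.04 -0.03 0.58 0.4;0 0 0 -0.04 -0.03 0.66 0.4;0 0 0 -0.04 -0.03 0.69 0.4;0 0 0 -0.04 -0.03 0.69 0.2"

```text
time: 36.25
tool_pos: [0.4559, 0.3672, 0.0306]
tcp_rot: [2.698, -1.608, -0.001]
wrist_force: [0.2, 0.6, 0.4]
width: 0.6
```

>>> move_arm:
  series: "0 0 0 0 0 0 -0.6;0 0 0 0 0 0 -0.6;0 0 0 0 0 0 -0.6;0 0 0 0 0 0 -0.6;0 0 0 0 0 0 -0.6;0 0 0 0 0 -0.15 -0.6;0 0 0 0 0 -0.4 -0.6;0 0 0 0 0 -0.6 -0.6"

```text
time: 37.05
tool_pos: [0.456, 0.3674, 0.0926]
tcp_rot: [2.699, -1.608, -0.0]
wrist_force: [0.5, 0.6, -0.9]
width: 0.412
```

```bash
python3 -c "
from h import *
snap('w19')
go(.638,.241,.1,-87.6)"
```

```text
t37.10 pos [0.4582 0.369  0.0966] yaw -61.6 w 0.410 F [-0.1  1.1  1.4] q [0.64 0.24 1.94 0.   0.95 1.71]
TURN [-0.003  0.001  0.217] SHIFT [ 1.981 -0.972 -0.03 ]
```

View pics/w19.png

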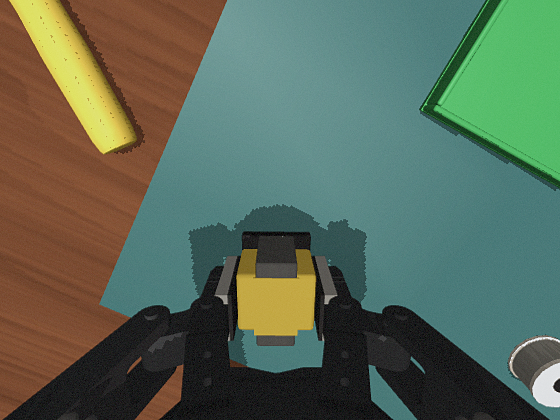

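>>> move_arm:
  series: "0 0 0 0.12 -0.06 -0.02 -0.6;0 0 0 0.25 -0.12 -0.05 -0.6;0 0 0 0.38 -0.18 -0.1 -0.6;0 0 0 0.5 -0.25 -0.1 -0.6;0 0 0 0.62 -0.31 -0.1 -0.6;0 0 0 0.75 -0.37 -0.1 -0.6;0 0 0 0.88 -0.43 -0.1 -0.6;0 0 0 1 -0.49 -0.1 -0.6"

```text
time: 37.9
tool_pos: [0.5478, 0.3019, 0.1009]
tcp_rot: [2.698, -1.608, -0.0]
wrist_force: [0.8, -0.5, -1.2]
width: 0.409
```

>>> move_arm:
  series: "0 0 0.04 0.12 -0.06 0 -0.6;0 0 0.08 0.25 -0.12 0 -0.6;0 0 0.12 0.38 -0.18 0 -0.6;0 0 0.16 0.5 -0.25 0 -0.6;0 0 0.2 0.62 -0.31 0 -0.6;0 0 0.22 0.75 -0.37 0 -0.6;0 0 0.22 0.88 -0.43 0 -0.6;0 0 0.22 0.98 -0.48 0 -0.6"

```text
time: 38.7
tool_pos: [0.6368, 0.2386, 0.1012]
tcp_rot: [2.261, -2.181, 0.0]
wrist_force: [-0.4, -0.3, -0.8]
width: 0.416
```

```bash
python3 -c "
from h import *
snap('w20')
go(.638,.241,.035,-87.6)"
```

```text
t38.75 pos [0.6382 0.2377 0.1014] yaw -88.0 w 0.415 F [ 2.1 -0.1 -1.6] q [ 0.32  0.4   1.72 -0.    1.02  1.86]
TURN [-0.001 -0.    -0.003] SHIFT [-0.033  0.002  0.664]
```

View pics/w20.png

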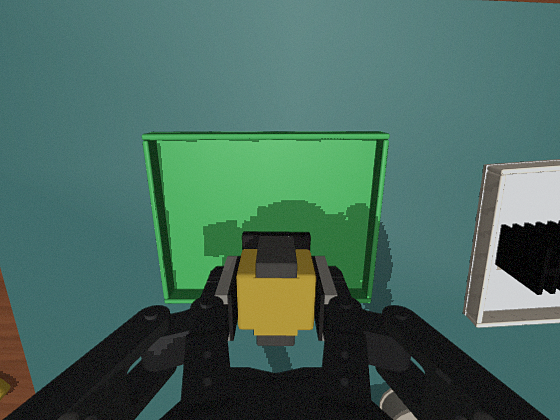

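>>> move_arm:
  series: "0 0 0 -0.03 0 0.1 -0.6;0 0 0 -0.03 0 0.24 -0.6;0 0 0 -0.03 0 0.38 -0.6;0 0 0 -0.03 0 0.5 -0.6;0 0 0 -0.03 0 0.58 -0.6;0 0 0 -0.03 0 0.63 -0.6;0 0 0 -0.03 0 0.66 -0.6;0 0 0 -0.03 0 0.66 -0.6"

```text
time: 39.55
tool_pos: [0.6359, 0.2428, 0.0359]
tcp_rot: [-2.26, 2.181, -0.0]
wrist_force: [0.5, -0.0, -0.6]
width: 0.41
```

```bash
python3 -c "
from h import *
go(.638,.241,.035,-87.6)"
```

```text
t39.55 pos [0.6359 0.2428 0.0359] yaw -88.0 w 0.410 F [ 0.5 -0.  -0.6] q [0.33 0.47 1.76 0.   0.91 1.86]
TURN [-0.     0.    -0.003] SHIFT [ 0.018 -0.021  0.009]
```

>>> move_arm:
  series: "0 0 0 0 0 0.01 -0.6;0 0 0 0 0 0.01 -0.6;0 0 0 0 0 0.01 0.3;0 0 0 0 0 0.01 0.3;0 0 0 0 0 0.01 0.3;0 0 0 0 0 0.01 0.3;0 0 0 0 0 -0.15 0.3;0 0 0 0 0 -0.3 0.3"

```text
time: 40.35
tool_pos: [0.6354, 0.2424, 0.0659]
tcp_rot: [2.26, -2.181, -0.001]
wrist_force: [0.3, 0.1, -0.6]
width: 0.648
```

>>> move_arm:
  series: "0 0 0 0 0 -0.12 0.3;0 0 0 0 0 -0.25 0.3;0 0 0 0 0 -0.38 0.3;0 0 0 0 0 -0.5 0.3;0 0 0 0 0 -0.62 0.3;0 0 0 0 0 -0.75 0.3;0 0 0 0 0 -0.88 0.3;0 0 0 0 0 -1 0.3"

```text
time: 41.15
tool_pos: [0.6357, 0.2425, 0.1664]
tcp_rot: [-2.26, 2.182, -0.0]
wrist_force: [0.0, 0.1, 0.8]
width: 0.65
```

>>> move_arm:
  series: "0 0 0 -0.05 0 -0.12 0.3;0 0 0 -0.1 0 -0.25 0.3;0 0 0 -0.2 0 -0.38 0.3;0 0 0 -0.3 0 -0.5 0.3;0 0 0 -0.4 0 -0.6 0.3;0 0 0 -0.5 0 -0.6 0.3;0 0 0 -0.5 0 -0.6 0.3;0 0 0 -0.5 0 -0.6 0.3"

```text
time: 41.95
tool_pos: [0.6333, 0.2927, 0.2242]
tcp_rot: [2.26, -2.18, -0.001]
wrist_force: [0.1, -0.5, 0.0]
width: 0.651
```

```bash
python3 - <<'E'
from h import *
from workcell import viewer
snap('w21')
A=[]
for n in ("scene","top"):
    c=viewer.read_camera(n);p=c["pixels"][:,:,::-1]
    cv2.imwrite(f"pics/{n}1.png",p)
    np.savez(n+"1.npz",**{k:c[k] for k in("pixels","K","world_to_cam")})
E
```

```text
(no output)
```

View pics/w21.png

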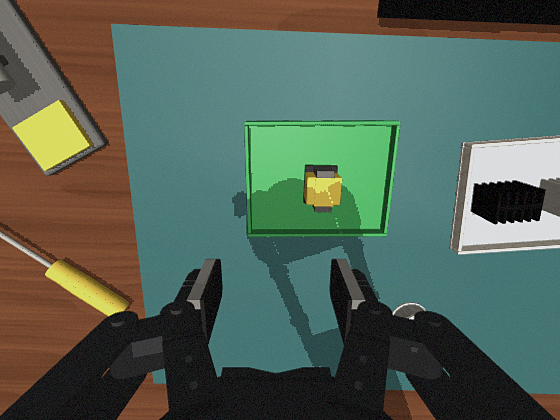

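View pics/scene1.png

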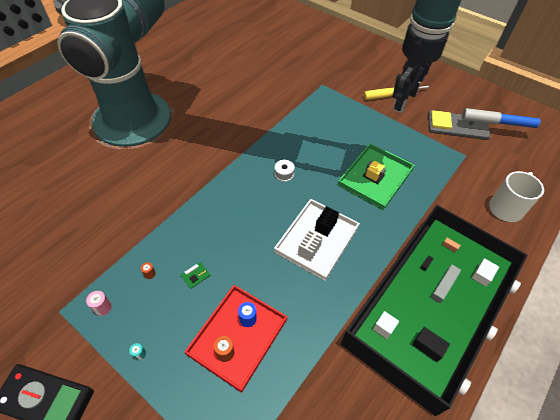

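View pics/top1.png

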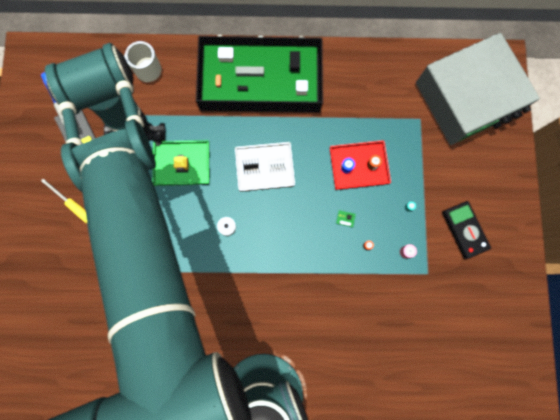

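All five parts stand upright in their trays: blue (247,314) and brown (223,346) in red, black (326,219) and silver (310,245) in white, and the transformer (375,170) in green. The reel (284,170), board (195,274) and look-alikes are at the same pixels as in the first picture. I'm handing the job in.

```bash
python3 -c "
from h import *
a,b=load('scene0')['pixels'].astype(int),load('scene1')['pixels'].astype(int)
for n,(u,v) in dict(reel=(285,170),board=(195,274),pink=(97,302),turq=(137,351),small=(148,269)).items(): print(n,np.abs(a-b)[v-12:v+12,u-12:u+12].mean().round(1))
from workcell import bot
print(bot.finish_job())"
```

```text
reel 8.8
board 4.1
pink 5.4
turq 5.2
small 4.7
the job is handed in; nothing more can be done
None
```

I sorted all five parts and handed the job in at about 42 s of the 112 s allowed. The order was the blue and brown capacitors into the red tray, the silver and black heat sinks into the white tray, then the transformer into the green tray.

- **Brown capacitor:** I took the larger of the two orange-brown cans. The smaller one and the pink and turquoise ones were left alone.
- **Last checks:** The final scene, top and wrist pictures show every part upright inside its tray, with the open gripper clear above.
- **Not to be disturbed:** The board and the three look-alike cans showed no change beyond picture noise against the first image. The reel's patch differed slightly more (8.8 against 4–5), probably from the arm's shadow beside it, as its pixel position is the same.
- **Forces and small offsets:**
  - The largest wrist force I read was about 19 N, when the blue capacitor touched the tray floor.
  - Each sink was probably released 2–4 mm above the tray floor.
  - The silver sink was gripped about 5 mm off centre, and I allowed for that when placing it.
- **Failed checks:** None failed.

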